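# Sort the hand tools into the colour-coded trays

## Robot

A 6-joint arm with a two-finger parallel gripper is mounted at the origin on a cart in front of the work surface, level with it; the furniture and walls round the work are solid. World frame = base frame: x ahead of the robot, y to its left, z up, the work surface at z = 0. Lengths are in mm, angles in rad, forces in N, time in s.
With the tool pointing down it reaches from about 325 to 775 mm from the base axis. Payload 5.5 kg.
Tool frame: the origin (TCP) lies on the centre line of the jaws, within the pads' length; the fingertips stand 14 mm ahead of it and the grasp point (between the pads) lies 5 mm behind it; z points along the fingers, y is the line along which they close (so a half turn about z gives the same grasp; the last joint's range is limited). The gripper opens to 88 mm and grips with 3 to 60 N. Pads are 20 mm wide; open, the fingers measure 115 mm over their backs; the gripper's body (75 mm by 178 mm) begins 61 mm behind the grasp point.
Start: joints at [1.2, 0.091, 1.231, -0, 1.82, -0.057], TCP at [185.21, 570.713, 236.631] pointing down, gripper open.
Joint ranges: [-2.87, 2.87], [-0.86, 2.18], [0.17, 2.46], [-1.51, 4.65], [0.06, 2.69], [-2.65, 2.65]. Speed limits (rad/s): [2.57, 2.57, 3.01, 3.14, 3.14, 3.14].

## Interface

Orientations are given as a unit quaternion [x, y, z, w].
In Python, from rig import ctrl gives the robot as it stands.
- The arm moves only by the shell command python3 -m handwheel 'ROWS' [OPENING]. ROWS is JSON, a list of rows, each an object of numbers: "x", "y", "z": the shift along the tool's x, y, z in cm; "roll": the turn about the tool's z in rad. A call has 1 to 8 rows; each row is the pose to reach, as a shift and turn from the pose commanded when the call began, along the tool's axes at that moment; what a row does not reach only later rows make up. A row lasts 1/12 s, in which the tool goes at most 41.7 mm and 7.16 degrees, less where a joint would pass 70% of its speed; a pose out of reach is approached as far as the arm can. A call with a gripper value outside its range is refused whole. OPENING is the finger opening in cm, from 0 to 8.78, set as the call begins (- or left out, the last holds). The fingers move at their own pace and stop on an object; the grip force is fixed at half the most. Time passes only in rows, so rows that repeat a pose let the fingers close. It gives the time, the measured TCP pose, the force, the opening and the grip force at its end, in the units of the state.
- ctrl.read_state(): the state, without advancing time (a new reading comes with each control period).
- ctrl.grab_frame(name): name is "side" or "top" or "wrist"; returns a dict with "frame" (400x640x3 uint8, red, green, blue), "z_map" (400x640 float32, mm along the optical axis (not along the pixel's ray), 0 where there is no reading), "mtx" (3x3 intrinsics, pixels), "pose" (4x4, takes a point from camera to world coordinates). Camera axes: x right, y down, z forward; pixel columns grow to the right and rows downward; lengths in mm; the calibration is good to about 2 mm. The wrist camera is an equidistant fisheye: a pixel r from the principal point sees the ray r / f radians off the axis. A picture is of the moment at which its call begins.
- ctrl.job_done(): hands the job in; it is judged then, once.
The state is a dict: "time_s": time; "joints": joint angles; "joint_velocities": joint speeds; "tau": joint torques, N m; "eef_pos": TCP position; "tool_rot": TCP orientation; "wrist_force": force on the tool from outside, world axes, zero at the start; "ft_torque": the same for the moment, N m; "finger_gap": finger opening in mm; "finger_force": force on a finger pad.
Only numpy, scipy, OpenCV 4.12 (cv2) and the standard library are available. Lean on these libraries where they do the work, as an engineer would, in place of code of your own. Each camera call takes 0.05 s, during which the arm holds its last target. There are 200 camera calls.

## Task

Sort the hand tools lying between and in the two trays by handle colour: lay the red-handled screwdriver and the red-handled paint brush in the red tray, and the small yellow-handled screwdriver and the yellow cutter (which someone left in the red tray) in the yellow tray. Each tool must lie down in its tray with its whole length inside the rim; set the tools down, do not drop or throw them. Leave the blue screwdriver among them, the cork sanding block, the small paint tin and everything at the back of the bench where they are.

Things in the scene. Friction and masses are not known exactly. Their poses are not given: they have to be found in the camera images.
- red_tray_in (a point): Centre of the inner floor of the red tool tray: low open metal tray, red walls, black rubber floor, fixed to the bench, on the left or the right. Inside 250 mm (the tray's own x) by 150 mm (its own y), outside 258 x 158 mm, walls 4 mm thick; the inner floor is 5 mm above the bench and the rim (rounded, 23 mm above the bench) about 18 mm above that floor. z up.
- yellow_tray_in (a point): Centre of the inner floor of the yellow tool tray: low open metal tray, yellow walls, black rubber floor, fixed to the bench, on the left or the right. Inside 250 mm (the tray's own x) by 150 mm (its own y), outside 258 x 158 mm, walls 4 mm thick; the inner floor is 5 mm above the bench and the rim (rounded, 23 mm above the bench) about 18 mm above that floor. z up.
- red_driver_centre (a point): Screwdriver with a red plastic handle, 208 mm long, 75 g. Handle from y=+9 to +104 mm, round, 28 mm thick; bare steel shaft 6 x 9 mm from y=+9 to -104 mm. Grip the handle at y=+40 mm, across. Point: mid-length, half-way up (14.5 mm over its support); own y points along it to the handle end.
- red_driver_butt (a point): Handle end of the same tool, 102 mm along +y from its centre point.
- red_driver_tip (a point): Other end (tip) of the same tool, 102 mm along -y from its centre point.
- red_brush_centre (a point): Flat paint brush with a red wooden handle, 225 mm long, 14 mm thick, 60 g. Bristles 38 mm wide from y=-112 to -44 mm, metal ferrule and shoulder about 36 mm wide from y=-48 to +10 mm, then a red handle about 22 mm wide to y=+112 mm. Grip the ferrule at y=-10 mm, across. Point: mid-length, half-way up (7.5 mm over its support); own y points along it to the handle end.
- red_brush_butt (a point): Handle end of the same tool, 110 mm along +y from its centre point.
- red_brush_tip (a point): Other end (tip) of the same tool, 110 mm along -y from its centre point.
- yellow_driver_centre (a point): Small screwdriver with a yellow plastic handle, 153 mm long, 75 g. Handle from y=+6 to +76 mm, round, 20 mm thick; steel shaft 4 x 6 mm from y=+6 to -77 mm. Grip the handle at y=+30 mm, across. Point: mid-length, half-way up (10 mm over its support); own y points along it to the handle end.
- yellow_driver_butt (a point): Handle end of the same tool, 75 mm along +y from its centre point.
- yellow_driver_tip (a point): Other end (tip) of the same tool, 75 mm along -y from its centre point.
- yellow_cutter_centre (a point): Snap-off cutter with a yellow plastic body, 162 mm long, 60 g. Body 18 mm wide and 14 mm high from y=-44 to +81 mm, with a slide button on top (18 mm high) at y=-13 to +1 mm; thin blade 12 mm wide from y=-44 to -81 mm. Starts in the red tray. Grip the body at y=+20 mm, across. Point: mid-length, half-way up (7 mm over its support); own y points along it to the handle end.
- yellow_cutter_butt (a point): Handle end of the same tool, 80 mm along +y from its centre point.
- yellow_cutter_tip (a point): Other end (tip) of the same tool, 80 mm along -y from its centre point.
- blue_driver_centre (a point): Middle of the screwdriver with a blue handle, 233 mm long, handle 26 mm thick (own y = +22 to +116 mm), lying among the tools; 13 mm above the bench. It has no tray and stays where it is.
- cork_block_centre (a point): Middle of a loose brown cork sanding block lying flat, 68 x 110 mm, 30 mm high; stays where it is.
- paint_tin_centre (a point): Middle of a loose small red paint tin standing upright, 77 mm across, 78 mm high; stays where it is.

How it is judged:
By the outcome, as a careful person would: the job done as asked, in the order asked, and still so for the second after the job is handed in, with the robot touching nothing.
It also fails if it takes over 70 s, if anything falls off the work surface, if the arm or the gripper's body presses on something with over 40 N, if the wrist force passes 120 N, or if a joint passes its speed limit or range.

## Working session

There is one attempt and no reset: what is moved stays moved. The work goes in short steps, Python scripts to look and compute and a shell command to move; the robot and the scene stay as the last step left them, time stands still between calls to the robot, and variables do not carry over. Pictures are saved under pics/ and viewed, at most 11 in all, crops included, and the job is handed in when it is done.

```bash
mkdir -p pics; ls
python3 - <<'E'
from rig import ctrl
import cv2,numpy as np
s=ctrl.read_state();print(s['time_s'],s['eef_pos'],s['tool_rot'],s['finger_gap'])
for n in['top','side']:
    f=ctrl.grab_frame(n);np.savez(f'pics/{n}0.npz',**f);cv2.imwrite(f'pics/{n}0.png',f['frame'][:,:,::-1]);print(f['mtx'],f['pose'].round(3))
E
```

```text
pics
0.0 [185.09039651 570.46733005 235.5089781 ] [ 1.56250838e-01  9.87716945e-01 -9.30125649e-04 -2.19109549e-04] 87.97840126120477
[[478.52666743   0.         316.88652036]
 [  0.         478.52666743 198.77020848]
 [  0.           0.           1.        ]] [[ 3.000000e-03 -9.850000e-01  1.730000e-01  3.106690e+02]
 [-1.000000e+00 -7.000000e-03 -2.200000e-02 -2.097400e+01]
 [ 2.300000e-02 -1.720000e-01 -9.850000e-01  1.398212e+03]
 [ 0.000000e+00  0.000000e+00  0.000000e+00  1.000000e+00]]
[[407.95948231   0.         319.73117964]
 [  0.         407.95948231 199.39712023]
 [  0.           0.           1.        ]] [[-9.43000e-01 -2.19000e-01  2.51000e-01  2.12153e+02]
 [-3.33000e-01  6.50000e-01 -6.83000e-01  8.22019e+02]
 [-1.40000e-02 -7.27000e-01 -6.86000e-01  9.40619e+02]
 [ 0.00000e+00  0.00000e+00  0.00000e+00  1.00000e+00]]
```

View pics/top0.png

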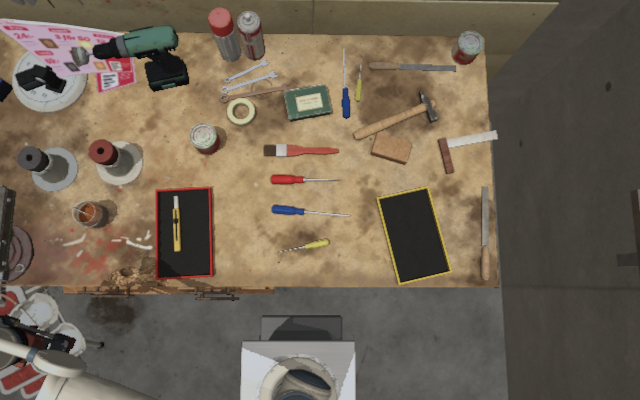

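The view shows the red tray at (185,232) with the cutter in it at (177,222), and the yellow tray at (413,236). The brush is at (300,150), the red driver at (305,180), the blue driver at (310,212) and the yellow driver at (305,246).

```bash
cat > h.py <<'E'
import numpy as np,cv2
from scipy.spatial.transform import Rotation as R
def cast(f,uv,z):
    K,T=f['mtx'],f['pose'];uv=np.atleast_2d(uv).astype(float)
    d=np.c_[(uv-[K[0,2],K[1,2]])/K[0,0],np.ones(len(uv))]@T[:3,:3].T
    return T[:3,3]+d*((z-T[2,3])/d[:,2])[:,None]
def castfish(f,uv,z):
    K,T=f['mtx'],f['pose'];uv=np.atleast_2d(uv).astype(float)
    p=(uv-[K[0,2],K[1,2]])/K[0,0];r=np.linalg.norm(p,axis=1)+1e-9
    d=np.c_[p*(np.sin(r)/r)[:,None],np.cos(r)]@T[:3,:3].T
    return T[:3,3]+d*((z-T[2,3])/d[:,2])[:,None]
def mask(img,col):
    h,s,v=cv2.split(cv2.cvtColor(img,cv2.COLOR_RGB2HSV))
    m={'red':((h<6)|(h>172))&(s>150)&(v>70),'yellow':(h>20)&(h<36)&(s>110)&(v>90),'blue':(h>100)&(h<130)&(s>110)&(v>50)}[col]
    return m.astype(np.uint8)
def big(m,roi):
    x0,y0,x1,y1=roi;k=np.zeros_like(m);k[y0:y1,x0:x1]=m[y0:y1,x0:x1]
    n,l,st,c=cv2.connectedComponentsWithStats(k)
    return np.argwhere(l==1+np.argmax(st[1:,4]))[:,::-1]
def axis(P):
    "rect of world points: centre, long half-axis angle, lengths"
    (c,wh,a)=cv2.minAreaRect(P[:,:2].astype(np.float32));a=np.deg2rad(a)
    if wh[0]<wh[1]: a+=np.pi/2;wh=wh[::-1]
    return np.array(c),np.array([np.cos(a),np.sin(a)]),wh
def fmt(n,r): print(n,r[0].round(1),'axis deg',np.degrees(np.arctan2(r[1][1],r[1][0])).round(1),np.round(r[2],1))
E
python3 - <<'E'
from h import *
f=dict(np.load('pics/top0.npz'));im=f['frame']
for n,c,roi,z in[('brushhandle','red',(255,138,350,162),8),('reddrv','red',(262,165,345,192),14),('blue','blue',(262,198,350,225),13),('yeldrv','yellow',(270,232,345,265),10),('cutter','yellow',(165,192,203,265),12),('redtray','red',(148,180,222,285),23),('yeltray','yellow',(365,178,462,292),23)]:
    fmt(n,axis(cast(f,big(mask(im,c),roi),z)))
cv2.imwrite('pics/top0z.png',cv2.resize(im[120:290,140:460,::-1],None,fx=2.5,fy=2.5,interpolation=2))
E
```

```text
brushhandle [701.7 -82.3] axis deg 90.6 [60.2 15.5]
reddrv [611.8  37.8] axis deg 90.5 [91.5 24.2]
blue [520.1  33.5] axis deg 87.8 [91.2 21.6]
yeldrv [421.8 -52.4] axis deg 101.6 [68.3 20.4]
cutter [439.3 352.8] axis deg 5.4 [81.6 15.7]
redtray [451.5 330. ] axis deg 3.5 [259.  161.6]
yeltray [ 449.3 -332.1] axis deg 13.1 [260.5 162. ]
```

View pics/top0z.png

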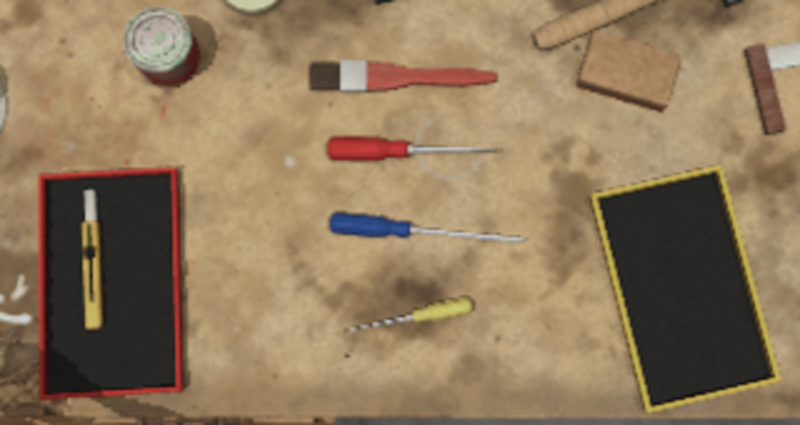

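The crop shows the cutter lying along the red tray, with its blade at the far end (90,190) and its butt at (92,328). The brush handle and yellow-driver handle point right. The red and blue handles point left. Next I'll go over the cutter for a closer look.

```bash
cat >> h.py <<'E'
def go(*targets):
    "print tool-frame shifts (cm, rad) from the current pose, chained over targets (x,y,z,heading of tool y in deg)"
    from rig import ctrl
    s=ctrl.read_state();p=np.array(s['eef_pos']);Y=R.from_quat(s['tool_rot']).as_matrix()[:,1];h=np.arctan2(Y[1],Y[0])
    print('now',s['time_s'],p.round(1),np.degrees(h).round(1),'F',np.round(s['wrist_force'],1),'gap',round(s['finger_gap'],1),s['finger_force'],'j',np.round(s['joints'],2))
    for x,y,z,hd in targets:
        d=np.array([x,y,z])-p;hr=np.deg2rad(hd)
        print((x,y,z,hd),'x %.2f y %.2f z %.2f roll %.3f'%(d@[-np.sin(h),np.cos(h),0]/10,d@[np.cos(h),np.sin(h),0]/10,-d[2]/10,(h-hr+np.pi)%(2*np.pi)-np.pi))
        p=np.array([x,y,z]);h=hr
E
python3 - <<'E'
from h import *
f=dict(np.load('pics/top0.npz'))
q=lambda u,v,z:cast(f,[140+u/2.5-.3,120+v/2.5-.3],z)[0].round(1)
print('cut body',q(92,275,15),'ends',q(90,190,8),q(92,328,15))
print('brush ends',q(310,75,8),q(497,76,8),'red',q(327,148,14),q(498,150,14),'yel',q(346,329,8),q(474,304,10))
print('cork',q(628,70,30))
go((*q(92,275,15)[:2],150,93))
E
```

```text
cut body [459.4 352.3  15. ] ends [560.3 361.9   8. ] [398.6 349.   15. ]
brush ends [702.3 107.6   8. ] [ 703.3 -116.8    8. ] red [611.7  85.   14. ] [ 611.  -117.2   14. ] yel [399.3  59.2   8. ] [428.8 -88.8  10. ]
cork [ 706.  -271.2   30. ]
now 0.1 [185.1 570.5 235.7] 72.0 F [ 0.4 -0.  -0. ] gap 87.9 0.0 j [ 1.2   0.09  1.23  0.    1.82 -0.06]
(np.float64(459.4), np.float64(352.3), 150, 93) x -32.82 y -12.29 z 8.57 roll -0.366
```

```bash
python3 -m handwheel '[{"x":-32.8,"y":-12.3,"z":4,"roll":-0.37},{"x":-32.8,"y":-12.3,"z":4,"roll":-0.37},{"x":-32.8,"y":-12.3,"z":4,"roll":-0.37},{"x":-32.8,"y":-12.3,"z":4,"roll":-0.37},{"x":-32.8,"y":-12.3,"z":4,"roll":-0.37},{"x":-32.8,"y":-12.3,"z":4,"roll":-0.37},{"x":-32.8,"y":-12.3,"z":4,"roll":-0.37},{"x":-32.8,"y":-12.3,"z":4,"roll":-0.37}]' 5
python3 -m handwheel '[{"x":0},{"x":0},{"x":0},{"x":0}]'
python3 - <<'E'
from h import *
from rig import ctrl
f=ctrl.grab_frame('wrist');im=f['frame'];cv2.imwrite('pics/w1.png',im[:,:,::-1]);np.savez('pics/w1.npz',**f)
print(f['mtx'][0],f['mtx'][1],f['pose'].round(2))
go((459.4,352.3,150,93))
E
```

```text
time_s: 0.77
eef_pos: [439.8, 367.2, 199.0]
tool_rot: [-0.028, 1.0, -0.0, -0.0]
wrist_force: [0.2, -0.1, 0.4]
finger_gap: 49.9
finger_force: 0.0
[309.70691629   0.         321.33112129] [  0.         309.70691629 204.13858411] [[-6.0000e-02  9.6000e-01  2.7000e-01  3.6755e+02]
 [ 1.0000e+00  5.0000e-02  1.0000e-02  3.6282e+02]
 [-0.0000e+00  2.7000e-01 -9.6000e-01  3.4746e+02]
 [ 0.0000e+00  0.0000e+00  0.0000e+00  1.0000e+00]]
now 0.8167 [444.9 362.  197.3] 92.9 F [ 1.3 -4.9 -1.3] gap 50.1 0.0 j [ 0.63  0.02  1.38 -0.01  1.75 -1.  ]
(459.4, 352.3, 150, 93) x -1.40 y -1.04 z 4.73 roll -0.002validation failed for argument at $[0]...
```

View pics/w1.png

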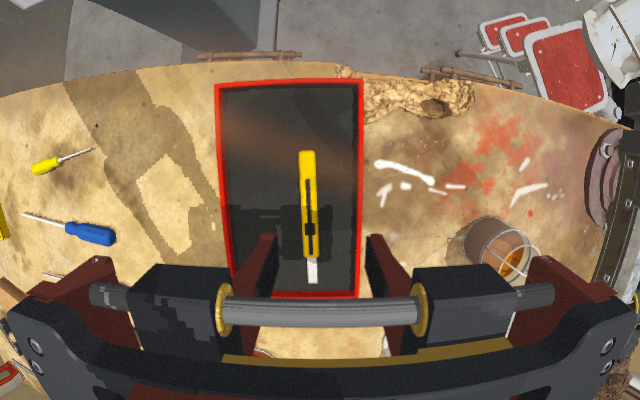

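The wrist view shows the cutter at (308,215), blade end at (313,280), inside the red tray frame (217–362, 80–297). The fingers straddle it.

```bash
python3 -m handwheel '[{"x":0,"y":0,"z":0,"roll":0},{"x":0,"y":0,"z":0,"roll":0}]'
python3 - <<'E'
from h import *
from rig import ctrl
f=ctrl.grab_frame('wrist');im=f['frame'];m=mask(im,'yellow')
P=castfish(f,big(m,(285,130,340,290)),17);r=axis(P);fmt('cut',r)
c=r[0];a=np.degrees(np.arctan2(r[1][1],r[1][0]))
t=big(mask(im,'red'),(205,65,375,300));fmt('tray',axis(castfish(f,t,23)))
f=ctrl.grab_frame('top');fmt('cuttop',axis(cast(f,big(mask(f['frame'],'yellow'),(165,192,203,275)),15)))
go((*c.round(1),80,a+90),(*c.round(1),22,a+90))
E
```

```text
time_s: 0.98
eef_pos: [438.8, 368.4, 199.0]
tool_rot: [-0.027, 1.0, -0.0, -0.001]
wrist_force: [0.3, 0.2, -0.3]
finger_gap: 50.1
finger_force: 0.0
cut [462.5 353.4] axis deg 5.3 [125.   18.9]
tray [452.  332.1] axis deg 3.8 [254.4 158.6]
cuttop [416.7 350. ] axis deg 3.1 [31.5 14.2]
now 1.0833 [437.8 369.7 199.7] 93.3 F [-0.5 -1.2 -0.3] gap 49.8 0.0 j [ 0.64  0.01  1.38  0.    1.75 -0.99]
(np.float64(462.5), np.float64(353.4), 80, np.float64(95.2789626121521)) x -2.37 y -1.77 z 11.97 roll -0.035
(np.float64(462.5), np.float64(353.4), 22, np.float64(95.2789626121521)) x 0.00 y 0.00 z 5.80 roll 0.000
```

```bash
python3 -m handwheel '[{"x":-2.4,"y":-1.8,"z":4,"roll":-0.035},{"x":-2.4,"y":-1.8,"z":8,"roll":-0.035},{"x":-2.4,"y":-1.8,"z":12,"roll":-0.035},{"x":-2.4,"y":-1.8,"z":14,"roll":-0.035},{"x":-2.4,"y":-1.8,"z":14,"roll":-0.035},{"x":-2.4,"y":-1.8,"z":14,"roll":-0.035}]'
python3 - <<'E'
from h import *
go((462.5,353.4,21.5,95.3))
E
```

```text
time_s: 1.58
eef_pos: [462.0, 353.0, 58.9]
tool_rot: [-0.047, 0.999, -0.001, -0.001]
wrist_force: [0.5, -0.1, 0.5]
finger_gap: 49.8
finger_force: 0.0
now 1.5833 [462.  353.   58.9] 95.4 F [ 0.5 -0.1  0.5] gap 49.8 0.0 j [ 0.59  0.08  1.56  0.    1.51 -1.07]
(462.5, 353.4, 21.5, 95.3) x -0.05 y 0.03 z 3.74 roll 0.001
```

```bash
python3 -m handwheel '[{"x":0,"y":0,"z":1.5,"roll":0},{"x":0,"y":0,"z":2.8,"roll":0},{"x":0,"y":0,"z":3.7,"roll":0},{"x":0,"y":0,"z":3.7,"roll":0},{"x":0,"y":0,"z":3.7,"roll":0}]'; python3 -m handwheel '[{"x":0,"y":0,"z":0,"roll":0},{"x":0,"y":0,"z":0,"roll":0},{"x":0,"y":0,"z":0,"roll":0},{"x":0,"y":0,"z":0,"roll":0},{"x":0,"y":0,"z":0,"roll":0}]' 0.5;  python3 -m handwheel '[{"x":0,"y":0,"z":-1.5,"roll":0},{"x":0,"y":0,"z":-4,"roll":0},{"x":0,"y":0,"z":-8,"roll":0},{"x":0,"y":0,"z":-11,"roll":0},{"x":0,"y":0,"z":-12,"roll":0},{"x":0,"y":0,"z":-12,"roll":0}]'
python3 - <<'E'
from h import *
u=np.array([np.cos(np.radians(13.1)),np.sin(np.radians(13.1))]);n=np.array([-u[1],u[0]])
c=np.array([449.3,-332.1])-38*n+18*(-u)
go((450,0,140,95.3),(*c.round(1),140,103.1),(*c.round(1),22,103.1))
E
```

```text
time_s: 2.0
eef_pos: [463.5, 352.5, 23.0]
tool_rot: [-0.046, 0.999, -0.0, -0.0]
wrist_force: [-0.0, 0.0, 0.5]
finger_gap: 50.1
finger_force: 0.0
time_s: 2.42
eef_pos: [463.8, 352.4, 23.0]
tool_rot: [-0.046, 0.999, 0.0, 0.0]
wrist_force: [0.4, -0.1, 1.1]
finger_gap: 20.3
finger_force: 0.3
time_s: 2.92
eef_pos: [465.1, 353.2, 146.6]
tool_rot: [-0.046, 0.999, 0.002, 0.003]
wrist_force: [0.4, -0.2, -1.4]
finger_gap: 18.0
finger_force: 30.0
now 2.9167 [465.1 353.2 146.6] 95.2 F [ 0.4 -0.2 -1.4] gap 18.0 29.99940812587738 j [ 0.59  0.04  1.44  0.    1.65 -1.07]
(450, 0, 140, 95.3) x 4.71 y -35.03 z 0.66 roll -0.001
(np.float64(440.4), np.float64(-373.2), 140, 103.1) x 4.40 y -37.07 z -0.00 roll -0.136
(np.float64(440.4), np.float64(-373.2), 22, 103.1) x 0.00 y 0.00 z 11.80 roll 0.000
```

```bash
python3 -m handwheel '[{"x":0.3,"y":-2,"z":0,"roll":0},{"x":0.8,"y":-6,"z":0,"roll":0},{"x":1.3,"y":-10,"z":0,"roll":0},{"x":1.8,"y":-14,"z":0,"roll":0},{"x":2.3,"y":-18,"z":0,"roll":0},{"x":2.8,"y":-22,"z":0,"roll":0},{"x":3.3,"y":-26,"z":0,"roll":0},{"x":3.8,"y":-30,"z":0,"roll":0}]'; python3 -m handwheel '[{"x":0.5,"y":-4,"z":0,"roll":0},{"x":1,"y":-8,"z":0,"roll":0},{"x":1.5,"y":-12,"z":0,"roll":0},{"x":2,"y":-16,"z":0,"roll":0},{"x":2.5,"y":-20,"z":0,"roll":-0.05},{"x":3,"y":-24,"z":0,"roll":-0.1},{"x":3.5,"y":-28,"z":0,"roll":-0.138},{"x":4,"y":-31,"z":0,"roll":-0.138}]'; python3 -m handwheel '[{"x":0,"y":-4,"z":0,"roll":0},{"x":0,"y":-8,"z":0,"roll":0},{"x":0,"y":-9.5,"z":0,"roll":0},{"x":0,"y":-9.5,"z":0,"roll":0},{"x":0,"y":-9.5,"z":0,"roll":0}]'
python3 - <<'E'
from h import *
from rig import ctrl
f=ctrl.grab_frame('wrist');im=f['frame'];cv2.imwrite('pics/w2.png',im[:,:,::-1]);np.savez('pics/w2.npz',**f)
go((439.7,-370.3,60,103.1),(439.7,-370.3,23,103.1))
E
```

```text
time_s: 3.58
eef_pos: [451.6, 48.3, 139.7]
tool_rot: [-0.046, 0.999, 0.0, -0.002]
wrist_force: [1.7, -0.1, -1.4]
finger_gap: 18.0
finger_force: 30.0
time_s: 4.25
eef_pos: [440.0, -264.8, 139.4]
tool_rot: [-0.115, 0.993, 0.001, -0.002]
wrist_force: [-0.1, 0.0, -0.5]
finger_gap: 17.6
finger_force: 30.0
time_s: 4.67
eef_pos: [462.1, -354.6, 139.4]
tool_rot: [-0.114, 0.994, 0.002, -0.002]
wrist_force: [0.0, 0.0, -1.8]
finger_gap: 17.1
finger_force: 30.0
now 4.7167 [ 462.4 -353.8  140.2] 103.1 F [-0.1  0.3 -0.6] gap 17.4 29.999652206897736 j [-0.71  0.05  1.44  0.    1.65 -2.51]
(439.7, -370.3, 60, 103.1) x 2.58 y -1.09 z 8.02 roll 0.000
(439.7, -370.3, 23, 103.1) x 0.00 y 0.00 z 3.70 roll 0.000
```

View pics/w2.png

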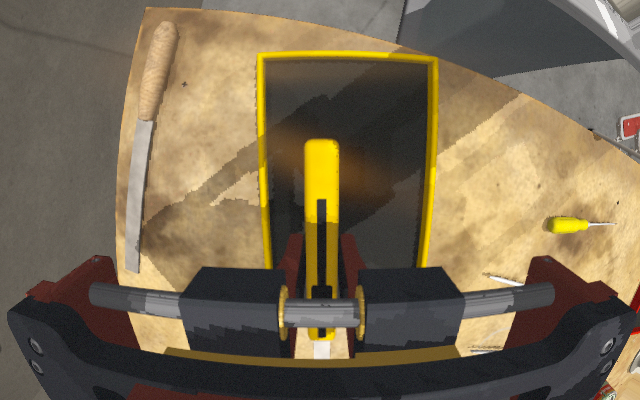

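The cutter is held straight over the yellow tray's outer half. The tray's near edge runs (260,57)–(437,60).

```bash
python3 -m handwheel '[{"x":1.5,"y":-0.6,"z":2,"roll":0},{"x":2.6,"y":-1.1,"z":5,"roll":0},{"x":2.6,"y":-1.1,"z":8,"roll":0},{"x":2.6,"y":-1.1,"z":9.5,"roll":0},{"x":2.6,"y":-1.1,"z":10.3,"roll":0},{"x":2.6,"y":-1.1,"z":10.9,"roll":0},{"x":2.6,"y":-1.1,"z":11.4,"roll":0},{"x":2.6,"y":-1.1,"z":11.4,"roll":0}]';  python3 -m handwheel '[{"x":0,"y":0,"z":0.2,"roll":0},{"x":0,"y":0,"z":0.2,"roll":0},{"x":0,"y":0,"z":0.2,"roll":0}]'
python3 - <<'E'
from h import *
go((439.7,-370.3,23,103.1))
E
```

```text
time_s: 5.38
eef_pos: [440.6, -370.9, 28.7]
tool_rot: [-0.115, 0.993, -0.0, 0.0]
wrist_force: [0.8, -0.0, -0.2]
finger_gap: 17.7
finger_force: 30.0
time_s: 5.63
eef_pos: [440.7, -371.8, 27.6]
tool_rot: [-0.114, 0.993, -0.001, 0.0]
wrist_force: [0.6, 0.8, -1.8]
finger_gap: 17.5
finger_force: 30.0
now 5.6333 [ 440.7 -371.8   27.6] 103.1 F [ 0.6  0.8 -1.8] gap 17.5 29.999625384807587 j [-0.76  0.09  1.61 -0.    1.44 -2.56]
(439.7, -370.3, 23, 103.1) x 0.07 y 0.17 z 0.46 roll 0.001
```

```bash
python3 -m handwheel '[{"x":0,"y":0,"z":0.2,"roll":0},{"x":0,"y":0,"z":0.4,"roll":0},{"x":0,"y":0,"z":0.4,"roll":0},{"x":0,"y":0,"z":0.4,"roll":0}]';  python3 -m handwheel '[{"x":0,"y":0,"z":0,"roll":0},{"x":0,"y":0,"z":0,"roll":0},{"x":0,"y":0,"z":0,"roll":0},{"x":0,"y":0,"z":0,"roll":0}]' 3.4; python3 -m handwheel '[{"x":0,"y":0,"z":-2,"roll":0},{"x":0,"y":0,"z":-5,"roll":0},{"x":0,"y":0,"z":-9,"roll":0},{"x":0,"y":0,"z":-13,"roll":0},{"x":0,"y":0,"z":-17,"roll":0},{"x":0,"y":0,"z":-17,"roll":0},{"x":0,"y":0,"z":-17,"roll":0}]'
python3 - <<'E'
from h import *
from rig import ctrl
f=ctrl.grab_frame('wrist');im=f['frame'];np.savez('pics/w3.npz',**f)
c=np.array([414,-14.6]) # rough yellow driver grip
m=mask(im,'yellow')
n,l,st,ce=cv2.connectedComponentsWithStats(m);print(st[st[:,4]>150],ce[st[:,4]>150].round())
go((422,-52,150,11.6))
E
```

```text
time_s: 5.97
eef_pos: [440.7, -371.9, 24.5]
tool_rot: [-0.114, 0.993, -0.001, 0.001]
wrist_force: [-1.8, 1.8, 7.0]
finger_gap: 17.1
finger_force: 30.0
time_s: 6.3
eef_pos: [440.2, -371.4, 22.3]
tool_rot: [-0.114, 0.993, 0.0, -0.0]
wrist_force: [-0.6, 0.0, -0.5]
finger_gap: 33.5
finger_force: 0.0
time_s: 6.88
eef_pos: [441.3, -372.4, 196.3]
tool_rot: [-0.114, 0.993, -0.003, 0.002]
wrist_force: [0.6, 0.4, -0.5]
finger_gap: 34.1
finger_force: 0.0
[[     0      0    640    400 248450]
 [   281     84    152    184   3461]
 [   314    128     18    112   1454]
 [   528    221     38     16    497]
 [   288    270     69     29    305]
 [   246    285     14     54    323]
 [   384    285     14     54    285]
 [   396    346     46     18    217]] [[318. 199.]
 [367. 149.]
 [323. 178.]
 [546. 228.]
 [310. 293.]
 [251. 310.]
 [392. 311.]
 [419. 355.]]
now 6.9333 [ 440.6 -371.7  193.3] 103.1 F [ 0.6 -0.1  0.1] gap 34.2 0.0 j [-0.76  0.02  1.38  0.    1.74 -2.56]
(422, -52, 150, 11.6) x -5.45 y 31.56 z 4.33 roll 1.598
```

```bash
python3 -m handwheel '[{"x":-0.7,"y":4,"z":0,"roll":0.12},{"x":-1.4,"y":8,"z":0,"roll":0.24},{"x":-2.1,"y":12,"z":0.5,"roll":0.36},{"x":-2.8,"y":16,"z":1,"roll":0.48},{"x":-3.5,"y":20,"z":1.5,"roll":0.6},{"x":-4.2,"y":24,"z":2,"roll":0.72},{"x":-4.8,"y":28,"z":2.5,"roll":0.84},{"x":-5.4,"y":31.5,"z":3,"roll":0.96}]' 5; python3 -m handwheel '[{"x":0,"y":0,"z":0.5,"roll":0.12},{"x":0,"y":0,"z":1,"roll":0.24},{"x":0,"y":0,"z":1,"roll":0.36},{"x":0,"y":0,"z":1,"roll":0.48},{"x":0,"y":0,"z":1,"roll":0.6},{"x":0,"y":0,"z":1,"roll":0.62},{"x":0,"y":0,"z":1,"roll":0.62},{"x":0,"y":0,"z":1,"roll":0.62}]'
python3 - <<'E'
from h import *
from rig import ctrl
f=ctrl.grab_frame('wrist');im=f['frame'];cv2.imwrite('pics/w4.png',im[:,:,::-1]);np.savez('pics/w4.npz',**f)
m=mask(im,'yellow')
n,l,st,ce=cv2.connectedComponentsWithStats(m)
for i in range(1,n):
    if st[i,4]>200:
        print(st[i],ce[i].round()); fmt('blob',axis(castfish(f,np.argwhere(l==i)[:,::-1],10)))
go((422,-52,150,11.6))
E
```

```text
time_s: 7.6
eef_pos: [421.0, -62.5, 161.6]
tool_rot: [0.34, 0.941, -0.0, -0.002]
wrist_force: [1.4, 0.9, 0.7]
finger_gap: 50.0
finger_force: 0.0
time_s: 8.27
eef_pos: [421.9, -64.3, 153.1]
tool_rot: [0.607, 0.795, -0.0, -0.001]
wrist_force: [-0.5, -0.6, 0.2]
finger_gap: 50.0
finger_force: 0.0
[ 314  146   24   75 1420] [326. 185.]
blob [423.5 -52.1] axis deg 102.3 [73.  21.2]
[411 283  18  54 352] [421. 310.]
blob [ 571.1 -168. ] axis deg 114.7 [80.1 20.3]
[ 254  338  139   21 1988] [322. 348.]
blob [ 476.8 -249.7] axis deg 11.7 [176.   30.2]
now 8.3167 [422.1 -64.4 153.4] 15.3 F [-0.  -0.3  0.6] gap 49.9 0.0 j [-0.23 -0.39  1.81  0.    1.72 -0.5 ]
(422, -52, 150, 11.6) x 1.19 y 0.32 z 0.34 roll 0.064
```

View pics/w4.png

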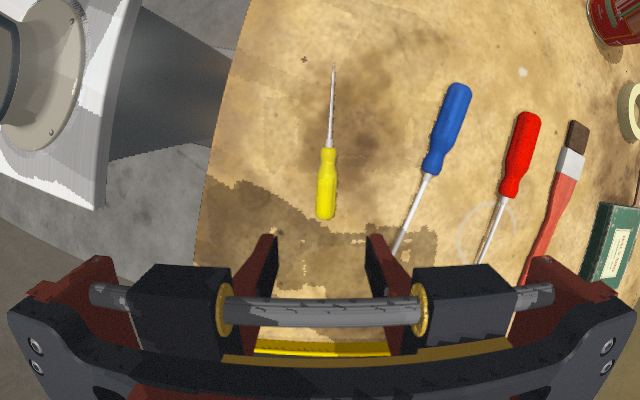

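The yellow driver's handle is at (326,185), tip up at (333,68). The blue driver is well clear.

```bash
python3 -c "
from h import *
go((421.2,-41.4,60,12.3),(421.2,-41.4,17,12.3))"
```

```text
now 8.3167 [422.1 -64.4 153.4] 15.3 F [-0.  -0.3  0.6] gap 49.9 0.0 j [-0.23 -0.39  1.81  0.    1.72 -0.5 ]
(421.2, -41.4, 60, 12.3) x 2.24 y 0.52 z 9.34 roll 0.052
(421.2, -41.4, 17, 12.3) x 0.00 y 0.00 z 4.30 roll 0.000
```

```bash
python3 -m handwheel '[{"x":2.2,"y":0.5,"z":3,"roll":0.05},{"x":2.2,"y":0.5,"z":6,"roll":0.05},{"x":2.2,"y":0.5,"z":9,"roll":0.05},{"x":2.2,"y":0.5,"z":11,"roll":0.05},{"x":2.2,"y":0.5,"z":12.5,"roll":0.05},{"x":2.2,"y":0.5,"z":13.3,"roll":0.05},{"x":2.2,"y":0.5,"z":13.6,"roll":0.05},{"x":2.2,"y":0.5,"z":13.6,"roll":0.05}]'; python3 -m handwheel '[{"x":0,"y":0,"z":0,"roll":0},{"x":0,"y":0,"z":0,"roll":0},{"x":0,"y":0,"z":0,"roll":0},{"x":0,"y":0,"z":0,"roll":0},{"x":0,"y":0,"z":0,"roll":0},{"x":0,"y":0,"z":0,"roll":0},{"x":0,"y":0,"z":0,"roll":0}]' 0.5;  python3 -m handwheel '[{"x":0,"y":0,"z":-1.5,"roll":0},{"x":0,"y":0,"z":-4,"roll":0},{"x":0,"y":0,"z":-8,"roll":0},{"x":0,"y":0,"z":-11,"roll":0},{"x":0,"y":0,"z":-12,"roll":0},{"x":0,"y":0,"z":-12,"roll":0}]'
python3 - <<'E'
from h import *
# place: heading -77, butt direction = heading-90 = 193 (toward robot); lane +35 n, grip 30 toward butt
u=np.array([np.cos(np.radians(13.1)),np.sin(np.radians(13.1))]);n=np.array([-u[1],u[0]])
c=np.array([449.3,-332.1])+35*n-30*u
go((*c.round(1),140,-76.9),(*c.round(1),22,-76.9))
E
```

```text
time_s: 8.98
eef_pos: [421.3, -41.9, 18.0]
tool_rot: [0.627, 0.779, -0.0, -0.0]
wrist_force: [-0.0, -0.6, 0.1]
finger_gap: 50.1
finger_force: 0.0
time_s: 9.57
eef_pos: [421.8, -41.9, 18.8]
tool_rot: [0.628, 0.778, 0.0, 0.0]
wrist_force: [0.3, 0.3, 2.2]
finger_gap: 18.6
finger_force: 30.0
time_s: 10.07
eef_pos: [422.9, -42.1, 141.3]
tool_rot: [0.628, 0.778, 0.001, 0.002]
wrist_force: [0.9, 0.2, -1.0]
finger_gap: 18.5
finger_force: 30.0
now 10.0667 [422.9 -42.1 141.3] 12.2 F [ 0.9  0.2 -1. ] gap 18.5 29.999878420494497 j [-0.18 -0.4   1.84 -0.    1.69 -0.39]
(np.float64(412.1), np.float64(-304.8), 140, -76.9) x -25.44 y -6.63 z 0.13 roll 1.556
(np.float64(412.1), np.float64(-304.8), 22, -76.9) x 0.00 y 0.00 z 11.80 roll 0.000
```

```bash
python3 -m handwheel '[{"x":-1.5,"y":-0.4,"z":0,"roll":0.12},{"x":-5,"y":-1.3,"z":0,"roll":0.24},{"x":-8.5,"y":-2.2,"z":0,"roll":0.36},{"x":-12,"y":-3.1,"z":0,"roll":0.48},{"x":-15.5,"y":-4,"z":0,"roll":0.6},{"x":-19,"y":-5,"z":0,"roll":0.72},{"x":-22.5,"y":-5.9,"z":0,"roll":0.84},{"x":-25.4,"y":-6.6,"z":0,"roll":0.96}]'; python3 -m handwheel '[{"x":0,"y":0,"z":0,"roll":0.12},{"x":0,"y":0,"z":0,"roll":0.24},{"x":0,"y":0,"z":0,"roll":0.36},{"x":0,"y":0,"z":0,"roll":0.48},{"x":0,"y":0,"z":0,"roll":0.596},{"x":0,"y":0,"z":0,"roll":0.596},{"x":0,"y":0,"z":0,"roll":0.596},{"x":0,"y":0,"z":0,"roll":0.596}]'
python3 - <<'E'
from h import *
from rig import ctrl
f=ctrl.grab_frame('wrist');im=f['frame'];cv2.imwrite('pics/w5.png',im[:,:,::-1])
go((412.1,-304.8,24,-76.9))
E
```

```text
time_s: 10.73
eef_pos: [409.3, -305.8, 135.0]
tool_rot: [0.918, 0.397, -0.001, -0.002]
wrist_force: [0.1, 0.5, 0.5]
finger_gap: 18.5
finger_force: 30.0
time_s: 11.4
eef_pos: [410.4, -303.7, 136.7]
tool_rot: [0.993, 0.116, -0.001, -0.001]
wrist_force: [0.1, 0.2, -1.0]
finger_gap: 18.9
finger_force: 30.0
now 11.45 [ 410.5 -303.8  137.2] -76.8 F [0.4 0.5 0.3] gap 18.8 29.99990176409483 j [-0.7  -0.15  1.64 -0.    1.65  0.64]
(412.1, -304.8, 24, -76.9) x 0.13 y 0.14 z 11.32 roll 0.003
```

View pics/w5.png

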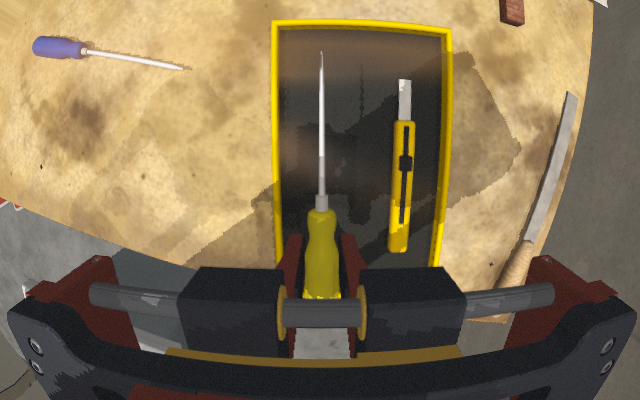

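The cutter lies wholly inside the tray, (400,80)–(398,250). The driver hangs straight above the free lane.

```bash
python3 -m handwheel '[{"x":0.1,"y":0.1,"z":2,"roll":0},{"x":0.1,"y":0.1,"z":5,"roll":0},{"x":0.1,"y":0.1,"z":8,"roll":0},{"x":0.1,"y":0.1,"z":9.5,"roll":0},{"x":0.1,"y":0.1,"z":10.3,"roll":0},{"x":0.1,"y":0.1,"z":10.8,"roll":0},{"x":0.1,"y":0.1,"z":11,"roll":0},{"x":0.1,"y":0.1,"z":11.2,"roll":0}]'; python3 -m handwheel '[{"x":0,"y":0,"z":0.1,"roll":0},{"x":0,"y":0,"z":0.2,"roll":0},{"x":0,"y":0,"z":0.2,"roll":0}]'
```

```text
time_s: 12.12
eef_pos: [412.7, -305.3, 27.5]
tool_rot: [0.993, 0.114, 0.001, 0.001]
wrist_force: [-0.4, -0.6, -0.5]
finger_gap: 18.7
finger_force: 30.0
time_s: 12.37
eef_pos: [412.4, -305.1, 25.1]
tool_rot: [0.993, 0.114, 0.0, 0.001]
wrist_force: [-0.2, 0.3, -1.5]
finger_gap: 18.9
finger_force: 30.0
```

Down another 2 mm, release, then go up and toward the red driver.

```bash
python3 -m handwheel '[{"x":0,"y":0,"z":0.1,"roll":0},{"x":0,"y":0,"z":0.2,"roll":0},{"x":0,"y":0,"z":0.2,"roll":0}]'; python3 -m handwheel '[{"x":0,"y":0,"z":0,"roll":0},{"x":0,"y":0,"z":0,"roll":0},{"x":0,"y":0,"z":0,"roll":0},{"x":0,"y":0,"z":0,"roll":0}]' 3.4; python3 -m handwheel '[{"x":0,"y":0,"z":-2,"roll":0},{"x":0,"y":0,"z":-5,"roll":0},{"x":0,"y":0,"z":-9,"roll":0},{"x":0,"y":0,"z":-13,"roll":0},{"x":0,"y":0,"z":-15,"roll":0},{"x":0,"y":0,"z":-15,"roll":0},{"x":0,"y":0,"z":-15,"roll":0}]'
python3 - <<'E'
from h import *
from rig import ctrl
f=ctrl.grab_frame('wrist');np.savez('pics/w6.npz',**f)
go((570,40,170,0.5))
E
```

```text
time_s: 12.62
eef_pos: [412.5, -305.2, 23.8]
tool_rot: [0.993, 0.114, 0.001, 0.001]
wrist_force: [-1.0, 1.5, 5.1]
finger_gap: 18.8
finger_force: 30.0
time_s: 12.95
eef_pos: [411.9, -304.8, 22.2]
tool_rot: [0.993, 0.114, -0.0, -0.0]
wrist_force: [-0.3, 1.1, -0.4]
finger_gap: 33.6
finger_force: 0.0
time_s: 13.53
eef_pos: [412.5, -305.3, 173.6]
tool_rot: [0.993, 0.114, 0.001, 0.001]
wrist_force: [0.1, 0.3, -0.4]
finger_gap: 34.0
finger_force: 0.0
now 13.5833 [ 411.9 -304.7  171.5] -76.9 F [0.2 0.2 0.3] gap 34.2 0.0 j [-0.7  -0.15  1.58 -0.    1.71  0.64]
(570, 40, 170, 0.5) x 23.20 y -30.00 z 0.15 roll -1.351
```

```bash
python3 -c "
from h import *
go((611,30,170,0.5))"; python3 -m handwheel '[{"x":1.2,"y":-1.5,"z":0,"roll":-0.12},{"x":3.6,"y":-4.6,"z":0,"roll":-0.24},{"x":6,"y":-7.7,"z":0,"roll":-0.36},{"x":8.4,"y":-10.8,"z":0,"roll":-0.48},{"x":10.8,"y":-13.9,"z":0,"roll":-0.6},{"x":13.2,"y":-17,"z":0,"roll":-0.72},{"x":15.6,"y":-20.1,"z":0,"roll":-0.84},{"x":18,"y":-23.2,"z":0,"roll":-0.96}]' 5; python3 -m handwheel '[{"x":0,"y":0,"z":0,"roll":-0.12},{"x":0,"y":0,"z":0,"roll":-0.24},{"x":0,"y":0,"z":0,"roll":-0.36},{"x":0,"y":0,"z":0,"roll":-0.39},{"x":0,"y":0,"z":0,"roll":-0.39}]'; python3 -c "
from h import *
go((611,30,170,0.5))"
```

```text
now 13.5833 [ 411.9 -304.7  171.5] -76.9 F [0.2 0.2 0.3] gap 34.2 0.0 j [-0.7  -0.15  1.58 -0.    1.71  0.64]
(611, 30, 170, 0.5) x 26.97 y -28.10 z 0.15 roll -1.351
time_s: 14.25
eef_pos: [534.2, -36.0, 169.3]
tool_rot: [0.827, 0.562, -0.002, -0.001]
wrist_force: [0.6, -1.5, -0.1]
finger_gap: 49.7
finger_force: 0.0
time_s: 14.67
eef_pos: [533.8, -37.8, 169.3]
tool_rot: [0.704, 0.71, -0.001, -0.002]
wrist_force: [0.4, -0.1, -0.8]
finger_gap: 49.6
finger_force: 0.0
now 14.6667 [533.8 -37.8 169.3] 0.5 F [ 0.4 -0.1 -0.8] gap 49.6 0.0 j [-0.13 -0.08  1.52 -0.    1.71 -0.14]
(611, 30, 170, 0.5) x 6.71 y 7.78 z -0.07 roll 0.000
```

```bash
python3 -m handwheel '[{"x":2.5,"y":2.9,"z":0,"roll":0},{"x":5,"y":5.8,"z":0,"roll":0},{"x":6.7,"y":7.8,"z":0,"roll":0},{"x":6.7,"y":7.8,"z":0,"roll":0},{"x":6.7,"y":7.8,"z":0,"roll":0}]'
python3 - <<'E'
from h import *
from rig import ctrl
f=ctrl.grab_frame('wrist');im=f['frame'];cv2.imwrite('pics/w7.png',im[:,:,::-1]);np.savez('pics/w7.npz',**f)
for c in('red','blue'):
  n,l,st,ce=cv2.connectedComponentsWithStats(mask(im,c))
  for i in range(1,n):
    if st[i,4]>250 and 100<ce[i][0]<540 and ce[i][1]<290:
        print(c,st[i],ce[i].round()); fmt('blob',axis(castfish(f,np.argwhere(l==i)[:,::-1],14)))
go((611,41,60,0.5))
E
```

```text
time_s: 15.08
eef_pos: [611.8, 30.1, 169.6]
tool_rot: [0.704, 0.71, -0.002, -0.002]
wrist_force: [-0.4, -0.2, -0.1]
finger_gap: 49.8
finger_force: 0.0
red [ 87   0  76  24 725] [115.   9.]
blob [375.9 247.1] axis deg 165.0 [119.4  30.9]
red [312 138  27  24 325] [326. 147.]
blob [615.9  74. ] axis deg 8.8 [24.9 22.7]
red [ 310  163   28   69 1379] [323. 198.]
blob [614.4  24.4] axis deg 91.1 [71.5 27.2]
red [393 199  25  76 948] [404. 236.]
blob [703.6 -19.9] axis deg 96.1 [89.1 26.3]
blue [ 223  146   24   87 1696] [234. 188.]
blob [521.8  31.5] axis deg 86.2 [92.7 25. ]
now 15.1333 [611.5  29.3 170.3] 0.4 F [-0.6 -0.1 -0.1] gap 50.0 0.0 j [-0.01  0.12  1.31 -0.    1.71 -0.01]
(611, 41, 60, 0.5) x 1.17 y -0.04 z 11.03 roll -0.002
```

View pics/w7.png

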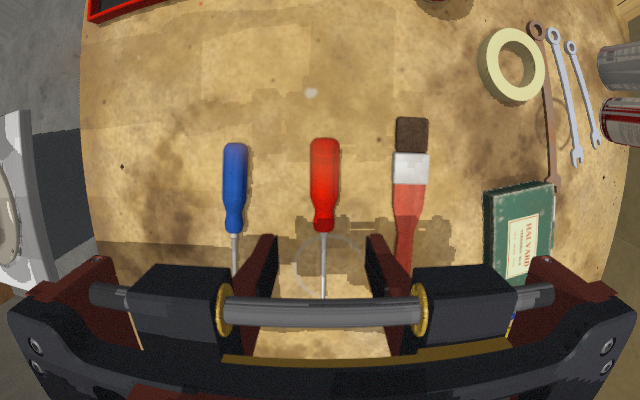

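Red driver handle spans (323,138)–(323,232). The blue driver is left at (234,188) and the brush right at (410,170).

```bash
python3 -m handwheel '[{"x":-0.8,"y":0.3,"z":3,"roll":-0.01},{"x":-0.8,"y":0.3,"z":6.5,"roll":-0.01},{"x":-0.8,"y":0.3,"z":10,"roll":-0.01},{"x":-0.8,"y":0.3,"z":12.5,"roll":-0.01},{"x":-0.8,"y":0.3,"z":14,"roll":-0.01},{"x":-0.8,"y":0.3,"z":14.8,"roll":-0.01},{"x":-0.8,"y":0.3,"z":15.3,"roll":-0.01},{"x":-0.8,"y":0.3,"z":15.3,"roll":-0.01}]'; python3 -m handwheel '[{"x":0,"y":0,"z":0,"roll":0},{"x":0,"y":0,"z":0,"roll":0},{"x":0,"y":0,"z":0,"roll":0},{"x":0,"y":0,"z":0,"roll":0},{"x":0,"y":0,"z":0,"roll":0},{"x":0,"y":0,"z":0,"roll":0},{"x":0,"y":0,"z":0,"roll":0}]' 0.5;  python3 -m handwheel '[{"x":0,"y":0,"z":-1.5,"roll":0},{"x":0,"y":0,"z":-4,"roll":0},{"x":0,"y":0,"z":-8,"roll":0},{"x":0,"y":0,"z":-11,"roll":0},{"x":0,"y":0,"z":-13,"roll":0},{"x":0,"y":0,"z":-13,"roll":0}]'
python3 - <<'E'
from h import *
# heading 93.6: butt = heading+90 = 183.6 (toward robot)
a=np.radians(3.6);u=np.array([np.cos(a),np.sin(a)]);n=np.array([-u[1],u[0]])
c=np.array([451.8,331])-36*n-40*u
go((*c.round(1),150,93.6),(*c.round(1),22,93.6))
E
```

```text
time_s: 15.8
eef_pos: [614.8, 20.8, 19.1]
tool_rot: [0.701, 0.713, -0.0, -0.0]
wrist_force: [0.4, -0.4, 0.8]
finger_gap: 50.1
finger_force: 0.0
time_s: 16.38
eef_pos: [616.0, 21.5, 20.5]
tool_rot: [0.701, 0.713, 0.001, 0.001]
wrist_force: [-0.9, -1.0, 5.9]
finger_gap: 26.4
finger_force: 30.0
time_s: 16.88
eef_pos: [617.5, 21.6, 155.4]
tool_rot: [0.701, 0.713, 0.003, 0.003]
wrist_force: [0.0, 0.3, -0.5]
finger_gap: 25.9
finger_force: 30.0
now 16.8833 [617.5  21.6 155.4] 1.0 F [ 0.   0.3 -0.5] gap 25.9 29.992576869553886 j [-0.02  0.13  1.33  0.    1.67 -0.04]
(np.float64(414.1), np.float64(292.6), 150, 93.6) x 27.46 y -19.86 z 0.54 roll -1.616
(np.float64(414.1), np.float64(292.6), 22, 93.6) x 0.00 y 0.00 z 12.80 roll 0.000
```

```bash
python3 -m handwheel '[{"x":1.3,"y":-1,"z":0,"roll":-0.12},{"x":4.4,"y":-3.2,"z":0,"roll":-0.24},{"x":7.5,"y":-5.4,"z":0,"roll":-0.36},{"x":10.5,"y":-7.6,"z":0,"roll":-0.48},{"x":13.5,"y":-9.8,"z":0,"roll":-0.6},{"x":16.5,"y":-11.9,"z":0,"roll":-0.72},{"x":19.5,"y":-14.1,"z":0,"roll":-0.84},{"x":22,"y":-15.9,"z":0,"roll":-0.96}]'; python3 -m handwheel '[{"x":0,"y":0,"z":0,"roll":-0.12},{"x":0,"y":0,"z":0,"roll":-0.24},{"x":0,"y":0,"z":0,"roll":-0.36},{"x":0,"y":0,"z":0,"roll":-0.48},{"x":0,"y":0,"z":0,"roll":-0.6},{"x":0,"y":0,"z":0,"roll":-0.656},{"x":0,"y":0,"z":0,"roll":-0.656},{"x":0,"y":0,"z":0,"roll":-0.656}]';python3 -c "
from h import *
go((414.1,292.6,150,93.6))"
```

```text
time_s: 17.55
eef_pos: [450.2, 240.1, 147.2]
tool_rot: [0.289, 0.957, -0.001, -0.001]
wrist_force: [-0.4, -0.1, -0.8]
finger_gap: 26.3
finger_force: 30.0
time_s: 18.22
eef_pos: [452.0, 238.5, 147.7]
tool_rot: [-0.03, 1.0, -0.0, -0.001]
wrist_force: [1.1, 0.6, -1.4]
finger_gap: 25.9
finger_force: 30.0
now 18.2167 [452.  238.5 147.7] 93.5 F [ 1.1  0.6 -1.4] gap 25.9 29.992244408349507 j [ 0.42 -0.15  1.62  0.    1.67 -1.21]
(414.1, 292.6, 150, 93.6) x 3.45 y 5.63 z -0.23 roll -0.002
```

```bash
python3 -m handwheel '[{"x":1.8,"y":3,"z":0,"roll":0},{"x":3.5,"y":5.6,"z":0,"roll":0},{"x":3.5,"y":5.6,"z":3,"roll":0},{"x":3.5,"y":5.6,"z":6,"roll":0},{"x":3.5,"y":5.6,"z":7,"roll":0},{"x":3.5,"y":5.6,"z":7,"roll":0},{"x":3.5,"y":5.6,"z":7,"roll":0}]'
python3 - <<'E'
from h import *
from rig import ctrl
f=ctrl.grab_frame('wrist');im=f['frame'];cv2.imwrite('pics/w8.png',im[:,:,::-1])
go((414.1,292.6,26,93.6))
E
```

```text
time_s: 18.8
eef_pos: [413.9, 292.0, 79.1]
tool_rot: [-0.031, 1.0, -0.0, -0.001]
wrist_force: [-0.1, 0.0, 0.1]
finger_gap: 26.7
finger_force: 30.0
now 18.85 [414.7 292.4  80.5] 93.5 F [ 0.8  0.2 -0.4] gap 26.7 29.992171665653586 j [ 0.55 -0.13  1.73  0.    1.55 -1.09]
(414.1, 292.6, 26, 93.6) x 0.06 y 0.02 z 5.45 roll -0.001
```

View pics/w8.png

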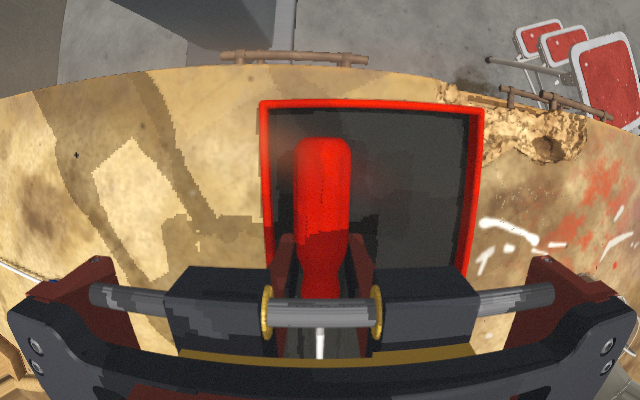

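The driver's butt at (322,140) is inside the near rim (y=105), in the left lane.

```bash
python3 -m handwheel '[{"x":0,"y":0,"z":2,"roll":0},{"x":0,"y":0,"z":3.7,"roll":0},{"x":0,"y":0,"z":4.6,"roll":0},{"x":0,"y":0,"z":5,"roll":0},{"x":0,"y":0,"z":5.2,"roll":0},{"x":0,"y":0,"z":5.4,"roll":0},{"x":0,"y":0,"z":5.5,"roll":0},{"x":0,"y":0,"z":5.5,"roll":0}]'; python3 -m handwheel '[{"x":0,"y":0,"z":0,"roll":0},{"x":0,"y":0,"z":0,"roll":0}]'
```

```text
time_s: 19.52
eef_pos: [414.8, 292.7, 25.6]
tool_rot: [-0.031, 1.0, 0.0, 0.001]
wrist_force: [-0.2, 0.6, 1.3]
finger_gap: 26.3
finger_force: 30.0
time_s: 19.68
eef_pos: [414.8, 292.7, 25.5]
tool_rot: [-0.031, 1.0, 0.0, 0.001]
wrist_force: [0.4, -0.3, 3.9]
finger_gap: 26.2
finger_force: 30.0
```

```bash
python3 -m handwheel '[{"x":0,"y":0,"z":0.1,"roll":0},{"x":0,"y":0,"z":0.1,"roll":0}]'; python3 -m handwheel '[{"x":0,"y":0,"z":0,"roll":0},{"x":0,"y":0,"z":0,"roll":0},{"x":0,"y":0,"z":0,"roll":0},{"x":0,"y":0,"z":0,"roll":0}]' 4; python3 -m handwheel '[{"x":0,"y":0,"z":-2,"roll":0},{"x":0,"y":0,"z":-5,"roll":0},{"x":0,"y":0,"z":-9,"roll":0},{"x":0,"y":0,"z":-13,"roll":0},{"x":0,"y":0,"z":-15,"roll":0},{"x":0,"y":0,"z":-15,"roll":0},{"x":0,"y":0,"z":-15,"roll":0}]'
python3 - <<'E'
from h import *
go((703,5,170,0.5))
E
```

```text
time_s: 19.85
eef_pos: [415.1, 292.8, 25.4]
tool_rot: [-0.031, 1.0, 0.001, 0.001]
wrist_force: [-1.1, -2.1, 8.9]
finger_gap: 26.6
finger_force: 30.0
time_s: 20.18
eef_pos: [413.8, 292.3, 22.8]
tool_rot: [-0.031, 1.0, -0.0, -0.0]
wrist_force: [0.7, 0.6, 0.2]
finger_gap: 39.7
finger_force: 0.0
time_s: 20.77
eef_pos: [414.5, 292.7, 174.3]
tool_rot: [-0.031, 1.0, 0.001, 0.001]
wrist_force: [0.2, 0.2, -0.8]
finger_gap: 40.1
finger_force: 0.0
now 20.7667 [414.5 292.7 174.3] 93.6 F [ 0.2  0.2 -0.8] gap 40.1 0.0 j [ 0.55 -0.16  1.59  0.    1.71 -1.09]
(703, 5, 170, 0.5) x -26.98 y -30.53 z 0.43 roll 1.625
```

```bash
python3 -m handwheel '[{"x":-1.3,"y":-1.5,"z":0,"roll":0.12},{"x":-3.7,"y":-4.2,"z":0,"roll":0.24},{"x":-6.1,"y":-6.9,"z":0,"roll":0.36},{"x":-8.5,"y":-9.6,"z":0,"roll":0.48},{"x":-10.9,"y":-12.3,"z":0,"roll":0.6},{"x":-13.3,"y":-15,"z":0,"roll":0.72},{"x":-15.7,"y":-17.7,"z":0,"roll":0.84},{"x":-18,"y":-20.4,"z":0,"roll":0.96}]' 6; python3 -m handwheel '[{"x":0,"y":0,"z":0,"roll":0.12},{"x":0,"y":0,"z":0,"roll":0.24},{"x":0,"y":0,"z":0,"roll":0.36},{"x":0,"y":0,"z":0,"roll":0.48},{"x":0,"y":0,"z":0,"roll":0.6},{"x":0,"y":0,"z":0,"roll":0.665},{"x":0,"y":0,"z":0,"roll":0.665},{"x":0,"y":0,"z":0,"roll":0.665}]';python3 -c "
from h import *
go((703,5,170,0.5))"
```

```text
time_s: 21.43
eef_pos: [606.6, 98.5, 169.8]
tool_rot: [0.436, 0.9, -0.001, -0.002]
wrist_force: [0.0, 1.0, 0.6]
finger_gap: 59.9
finger_force: 0.0
time_s: 22.1
eef_pos: [605.7, 100.0, 170.8]
tool_rot: [0.703, 0.711, -0.001, -0.001]
wrist_force: [-0.2, 0.0, -0.4]
finger_gap: 60.2
finger_force: 0.0
now 22.1 [605.7 100.  170.8] 0.6 F [-0.2  0.  -0.4] gap 60.2 0.0 j [0.11 0.13 1.31 0.   1.71 0.1 ]
(703, 5, 170, 0.5) x -9.61 y 9.62 z 0.08 roll 0.002
```

```bash
python3 -m handwheel '[{"x":-2.8,"y":2.8,"z":0,"roll":0},{"x":-5.6,"y":5.6,"z":0,"roll":0},{"x":-8.4,"y":8.4,"z":0,"roll":0},{"x":-9.6,"y":9.6,"z":0,"roll":0},{"x":-9.6,"y":9.6,"z":0,"roll":0},{"x":-9.6,"y":9.6,"z":0,"roll":0}]'
python3 - <<'E'
from h import *
from rig import ctrl
f=ctrl.grab_frame('wrist');im=f['frame'];cv2.imwrite('pics/w9.png',im[:,:,::-1]);np.savez('pics/w9.npz',**f)
n,l,st,ce=cv2.connectedComponentsWithStats(mask(im,'red'))
for i in range(1,n):
    if st[i,4]>150 and 250<ce[i][0]<390 and ce[i][1]<290:
        print(st[i],ce[i].round()); fmt('blob',axis(castfish(f,np.argwhere(l==i)[:,::-1],12)))
go((703,5,60,0.5))
E
```

```text
time_s: 22.6
eef_pos: [703.2, 4.3, 171.3]
tool_rot: [0.704, 0.71, -0.001, -0.001]
wrist_force: [0.1, 0.3, -0.7]
finger_gap: 59.6
finger_force: 0.0
[ 310  187   24  104 1499] [321. 238.]
blob [703.9 -51.1] axis deg 90.0 [120.6  23.6]
now 22.65 [702.8   5.2 172. ] 0.6 F [-0.   0.9 -0.1] gap 60.1 0.0 j [-0.04  0.37  1.02  0.    1.75 -0.05]
(703, 5, 60, 0.5) x -0.02 y 0.02 z 11.20 roll 0.001
```

View pics/w9.png

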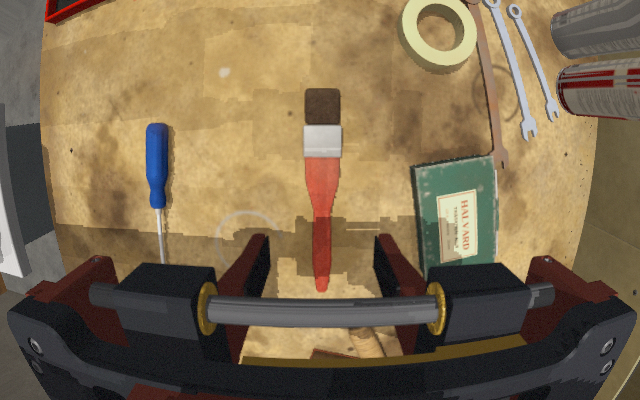

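The brush lies at bristles (322,89)–(322,125), ferrule to (322,157), handle end at (322,292). The green box is to the right at (460,205).

Run:
```python
from h import *
f=dict(np.load('pics/w9.npz'))
print(castfish(f,[[322,89],[322,125],[323,157],[321,292],[305,140],[340,140]],10).round(1))
t=dict(np.load('pics/top0.npz'))
for u,v in[(290,112),(310,116),(300,92),(318,105)]:
    K,T=t['mtx'],t['pose'];z=t['z_map'][v,u];print((T[:3,:3]@(np.array([(u-K[0,2])/K[0,0],(v-K[1,2])/K[0,0],1])*z)+T[:3,3]).round(0))
```

```text
[[ 703.4  108.    10. ]
 [ 703.7   71.9   10. ]
 [ 705.    39.7   10. ]
 [ 704.3 -115.4   10. ]
 [ 686.9   56.8   10. ]
 [ 721.8   57.1   10. ]]
[811.  29.  36.]
[806. -30.  18.]
[877.   0.  31.]
[835. -54.  35.]
```

```bash
python3 -m handwheel '[{"x":0.1,"y":0.1,"z":3,"roll":0},{"x":0.1,"y":0.1,"z":6.5,"roll":0},{"x":0.1,"y":0.1,"z":10,"roll":0},{"x":0.1,"y":0.1,"z":12.5,"roll":0},{"x":0.1,"y":0.1,"z":14,"roll":0},{"x":0.1,"y":0.1,"z":15,"roll":0},{"x":0.1,"y":0.1,"z":15.5,"roll":0},{"x":0.1,"y":0.1,"z":15.5,"roll":0}]'; python3 -m handwheel '[{"x":0,"y":0,"z":0,"roll":0},{"x":0,"y":0,"z":0,"roll":0},{"x":0,"y":0,"z":0,"roll":0},{"x":0,"y":0,"z":0,"roll":0},{"x":0,"y":0,"z":0,"roll":0},{"x":0,"y":0,"z":0,"roll":0},{"x":0,"y":0,"z":0,"roll":0}]' 0.5;  python3 -m handwheel '[{"x":0,"y":0,"z":-1.5,"roll":0},{"x":0,"y":0,"z":-4,"roll":0},{"x":0,"y":0,"z":-8,"roll":0},{"x":0,"y":0,"z":-11,"roll":0},{"x":0,"y":0,"z":-13,"roll":0},{"x":0,"y":0,"z":-13,"roll":0}]'
python3 - <<'E'
from h import *
# heading 93.6: butt = heading-90 = 3.6 (away from robot); grip 10 toward tip
a=np.radians(3.6);u=np.array([np.cos(a),np.sin(a)]);n=np.array([-u[1],u[0]])
c=np.array([451.8,331])+35*n-10*u
go((*c.round(1),150,93.6),(*c.round(1),22,93.6))
E
```

```text
time_s: 23.32
eef_pos: [704.3, 6.5, 18.6]
tool_rot: [0.704, 0.71, 0.0, 0.0]
wrist_force: [0.1, 0.1, -0.8]
finger_gap: 60.1
finger_force: 0.0
time_s: 23.9
eef_pos: [704.6, 5.9, 19.2]
tool_rot: [0.704, 0.71, 0.0, 0.0]
wrist_force: [-0.2, 0.1, 3.5]
finger_gap: 28.4
finger_force: 29.9
time_s: 24.4
eef_pos: [706.5, 5.9, 156.7]
tool_rot: [0.704, 0.71, 0.004, 0.004]
wrist_force: [1.2, -0.4, 0.6]
finger_gap: 28.6
finger_force: 29.9
now 24.4 [706.5   5.9 156.7] 0.5 F [ 1.2 -0.4  0.6] gap 28.6 29.874812682195106 j [-0.04  0.37  1.05  0.    1.71 -0.05]
(np.float64(439.6), np.float64(365.3), 150, 93.6) x 36.17 y -26.38 z 0.67 roll -1.625
(np.float64(439.6), np.float64(365.3), 22, 93.6) x 0.00 y 0.00 z 12.80 roll 0.000
```

```bash
python3 -m handwheel '[{"x":1.3,"y":-1,"z":0,"roll":-0.12},{"x":4.5,"y":-3.3,"z":0,"roll":-0.24},{"x":7.7,"y":-5.6,"z":0,"roll":-0.36},{"x":10.9,"y":-7.9,"z":0,"roll":-0.48},{"x":14.1,"y":-10.2,"z":0,"roll":-0.6},{"x":17.3,"y":-12.5,"z":0,"roll":-0.72},{"x":20.5,"y":-14.8,"z":0,"roll":-0.84},{"x":23.5,"y":-17,"z":0,"roll":-0.96}]'; python3 -m handwheel '[{"x":0,"y":0,"z":0,"roll":-0.12},{"x":0,"y":0,"z":0,"roll":-0.24},{"x":0,"y":0,"z":0,"roll":-0.36},{"x":0,"y":0,"z":0,"roll":-0.48},{"x":0,"y":0,"z":0,"roll":-0.6},{"x":0,"y":0,"z":0,"roll":-0.665},{"x":0,"y":0,"z":0,"roll":-0.665},{"x":0,"y":0,"z":0,"roll":-0.665}]';python3 -c "
from h import *
go((439.6,365.3,150,93.6))"
```

```text
time_s: 25.07
eef_pos: [530.3, 240.7, 147.1]
tool_rot: [0.294, 0.956, -0.0, -0.001]
wrist_force: [-0.2, 0.8, -0.4]
finger_gap: 28.0
finger_force: 29.9
time_s: 25.73
eef_pos: [531.9, 239.3, 147.4]
tool_rot: [-0.03, 1.0, -0.0, -0.001]
wrist_force: [0.5, -0.2, -0.1]
finger_gap: 28.1
finger_force: 29.9
now 25.7333 [531.9 239.3 147.4] 93.5 F [ 0.5 -0.2 -0.1] gap 28.1 29.874705394223106 j [ 0.36  0.05  1.43  0.    1.66 -1.27]
(439.6, 365.3, 150, 93.6) x 8.45 y 13.13 z -0.26 roll -0.002
```

```bash
python3 -m handwheel '[{"x":1.9,"y":2.9,"z":0,"roll":0},{"x":4,"y":6.2,"z":0,"roll":0},{"x":6.1,"y":9.5,"z":0,"roll":0},{"x":8.2,"y":12.7,"z":0,"roll":0},{"x":8.5,"y":13.1,"z":1.5,"roll":0},{"x":8.5,"y":13.1,"z":4,"roll":0},{"x":8.5,"y":13.1,"z":5,"roll":0},{"x":8.5,"y":13.1,"z":5,"roll":0}]'; python3 -m handwheel '[{"x":0,"y":0,"z":0,"roll":0},{"x":0,"y":0,"z":0,"roll":0}]'
python3 - <<'E'
from h import *
from rig import ctrl
f=ctrl.grab_frame('wrist');im=f['frame'];cv2.imwrite('pics/w10.png',im[:,:,::-1]);np.savez('pics/w10.npz',**f)
go((439.6,365.3,26,93.6))
E
```

```text
time_s: 26.4
eef_pos: [437.6, 363.7, 94.4]
tool_rot: [-0.031, 1.0, -0.002, -0.003]
wrist_force: [-0.4, -0.2, -0.7]
finger_gap: 28.2
finger_force: 29.9
time_s: 26.57
eef_pos: [440.0, 364.7, 99.5]
tool_rot: [-0.031, 1.0, 0.0, 0.001]
wrist_force: [0.5, 0.3, -0.9]
finger_gap: 28.1
finger_force: 29.9
now 26.6167 [440.2 364.8  99.9] 93.5 F [-0.   0.4 -0.9] gap 28.3 29.87530389792019 j [ 0.63  0.03  1.54  0.    1.57 -1.  ]
(439.6, 365.3, 26, 93.6) x 0.06 y 0.05 z 7.39 roll -0.002
```

View pics/w10.png

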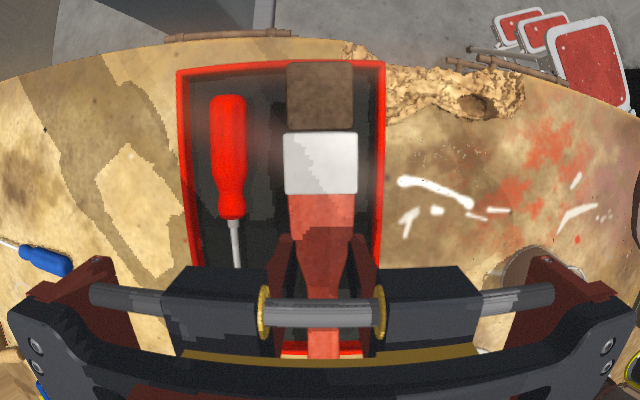

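Run:
```python
from h import *
f=dict(np.load('pics/w10.npz'))
print('brush tip',castfish(f,[[320,63]],95).round(1),'ferrule sides',castfish(f,[[285,160],[358,160]],95).round(1))
print('rim inner near',castfish(f,[[235,74],[320,70]],23).round(1),'rim side inner',castfish(f,[[380,100],[375,220],[188,160]],23).round(1))
```

```text
brush tip [[339.4 357.2  95. ]] ferrule sides [[388.6 342.8  95. ]
 [386.3 379.   95. ]]
rim inner near [[335.6 294.3  23. ]
 [331.4 356.4  23. ]] rim side inner [[349.8 400.9  23. ]
 [440.5 405.6  23. ]
 [401.2 257.8  23. ]]
```

The brush is squarely over the right lane: tip about 9–12 mm inside the near rim, and the red driver lying flat on the left. I'll shift it 2 mm forward and set it down.

```bash
python3 -m handwheel '[{"x":-0.2,"y":0,"z":2,"roll":0},{"x":-0.2,"y":0,"z":4,"roll":0},{"x":-0.2,"y":0,"z":5.8,"roll":0},{"x":-0.2,"y":0,"z":6.6,"roll":0},{"x":-0.2,"y":0,"z":7,"roll":0},{"x":-0.2,"y":0,"z":7.2,"roll":0},{"x":-0.2,"y":0,"z":7.4,"roll":0},{"x":-0.2,"y":0,"z":7.4,"roll":0}]'; python3 -m handwheel '[{"x":0,"y":0,"z":0.1,"roll":0},{"x":0,"y":0,"z":0.1,"roll":0}]'
```

```text
time_s: 27.28
eef_pos: [441.8, 365.3, 25.4]
tool_rot: [-0.031, 1.0, 0.0, 0.001]
wrist_force: [-0.4, -0.3, -0.4]
finger_gap: 28.1
finger_force: 29.9
time_s: 27.45
eef_pos: [441.7, 365.3, 24.2]
tool_rot: [-0.031, 1.0, 0.0, 0.001]
wrist_force: [0.5, -0.1, 1.3]
finger_gap: 28.2
finger_force: 29.9
```

```bash
python3 -m handwheel '[{"x":0,"y":0,"z":0.1,"roll":0},{"x":0,"y":0,"z":0.1,"roll":0}]'; python3 -m handwheel '[{"x":0,"y":0,"z":0,"roll":0},{"x":0,"y":0,"z":0,"roll":0},{"x":0,"y":0,"z":0,"roll":0},{"x":0,"y":0,"z":0,"roll":0}]' 4.2; python3 -m handwheel '[{"x":0,"y":0,"z":-2,"roll":0},{"x":0,"y":0,"z":-5,"roll":0},{"x":0,"y":0,"z":-9,"roll":0},{"x":0,"y":0,"z":-13,"roll":0},{"x":0,"y":0,"z":-17,"roll":0},{"x":0,"y":0,"z":-20,"roll":0},{"x":0,"y":0,"z":-20,"roll":0},{"x":0,"y":0,"z":-20,"roll":0}]';  python3 -m handwheel '[{"x":0,"y":4,"z":-2,"roll":0},{"x":0,"y":8,"z":-4,"roll":0},{"x":0,"y":12,"z":-6,"roll":0},{"x":0,"y":16,"z":-6,"roll":0},{"x":0,"y":18,"z":-6,"roll":0},{"x":0,"y":18,"z":-6,"roll":0},{"x":0,"y":18,"z":-6,"roll":0}]'
python3 - <<'E'
from h import *
from rig import ctrl
f=ctrl.grab_frame('top');im=f['frame'];a=cv2.resize(im[120:290,140:460,::-1],None,fx=2.5,fy=2.5,interpolation=2)
cv2.imwrite('pics/end.png',a);go()
E
```

```text
time_s: 27.62
eef_pos: [441.8, 365.4, 24.1]
tool_rot: [-0.031, 1.0, 0.001, 0.001]
wrist_force: [-2.0, -1.0, 4.9]
finger_gap: 28.2
finger_force: 29.8
time_s: 27.95
eef_pos: [441.2, 365.0, 22.1]
tool_rot: [-0.031, 1.0, -0.0, -0.0]
wrist_force: [-0.5, -0.5, -0.3]
finger_gap: 42.0
finger_force: 0.0
time_s: 28.62
eef_pos: [442.0, 365.5, 224.9]
tool_rot: [-0.031, 1.0, 0.001, 0.002]
wrist_force: [0.9, -0.3, -1.1]
finger_gap: 42.2
finger_force: 0.0
time_s: 29.2
eef_pos: [429.2, 545.7, 277.7]
tool_rot: [-0.032, 0.999, -0.002, -0.002]
wrist_force: [0.5, 0.1, -0.3]
finger_gap: 42.2
finger_force: 0.0
now 29.25 [429.7 544.6 279.1] 93.6 F [ 0.3  0.2 -0.8] gap 42.3 0.0 j [ 0.85  0.38  0.82 -0.    1.95 -0.78]
```

View pics/end.png

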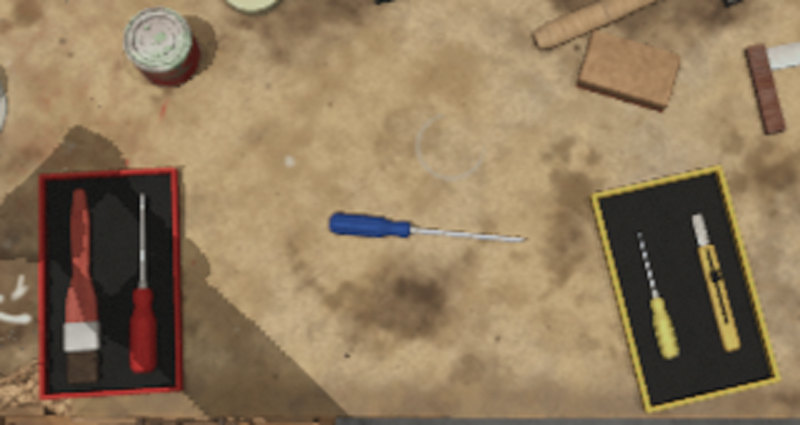

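The brush (80,285) and red driver (142,285) lie inside the red tray. The yellow driver (660,295) and cutter (717,285) lie inside the yellow tray. The blue driver, cork block and tin haven't moved.

```bash
python3 -c "
from rig import ctrl
print(ctrl.job_done())"
```

```text
the job is handed in; nothing more can be done
None
```

All four tools are lying whole inside their trays: red driver and brush in the red one, yellow driver and cutter in the yellow one; the job was handed in at about 29 s, with the blue driver, cork block and tin unmoved in the final picture.

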